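Change a leaf drill jig over to a thinner blank

TASK

Change the drill jig over to the blue blank: lever its stiff, shut leaf up with the flat pry bar's blade in the notch at its front, swing it right back and lift the finished part out of the nest into the steel tray. Stack packing plates of the right thicknesses in the nest so that the blank, laid flat on top of them with its blue face up, comes flush with the nest's rim. Then close the leaf, press it firmly down until it is fully home, see that the pry bar lies back on its rest, and leave the oil can standing where it is.

Things in the scene. Friction and masses are not known exactly. Their poses are not given: they have to be found in the camera images.
- jig: leaf drill jig: grey steel base 124 x 84 mm on four feet, flat rim 56 mm above the table, a hinged leaf over it. Fixed to the table. Origin on the table below the nest's centre; +x to the rear (hinge), +y left seen from the front, +z up. Front face at x -48 mm, hinge axis along y at x +58, z +60 mm
- nest (a point): centre of the nest's floor, 20 mm above the table, axes as the jig's. Nest: pocket 51 mm (x) by 37 mm (y), 36 mm deep from rim to floor. Its two y sides are open over the middle 34 mm of x, right through the base's sides and down to 8 mm below the nest's floor, so that fingers can go down beside a plate. Rim at z +36 mm
- notch (a point): mouth of the pry notch: middle of the opening in the jig's front face, 50 mm above the table. The notch is 30 mm wide, 12 mm high (z 44 to 56 mm, the leaf's underside is its roof) and 17 mm deep
- leaf (a joint): angle of the jig's aluminium leaf, rad: 0 shut (flat on the rim, underside 56 and top 64 mm above the table), growing as its front edge rises; stop at 1.92, leaning back past upright. The hinge is stiff (0.20 N m, leaf about 0.25 kg): the leaf stays where it is left and takes about 3 N to lift at the front edge. Nothing latches it
- leaf_hinge (a point): middle of the leaf's hinge axis, 60 mm above the table. The leaf is 76 mm wide, 8 mm thick (the axis in mid thickness) and reaches 106 mm from the axis to its front edge, which when shut is flush with the jig's front face. A drill bush 24 mm across stands 8 mm above the leaf's top face, 58 mm from the axis
- bar: flat pry bar, 0.16 kg: red handle 100 mm long, 16 mm wide, 16 mm high; straight steel blade 65 mm long, 18 mm wide, 4 mm thick at the handle's mid height. Origin: centre of the handle's underside; +x towards the blade, +z up. Handle x -50 to 50 mm, blade x 50 to 115 mm, z 6 to 10 mm. Starts on its rest
- rest: wooden rest for the bar, fixed: base 162 x 56 x 6 mm, two cross ribs 12 mm thick, each with a slot 28 mm wide between cheeks 10 mm high: handle rib at x -38 mm, slot floor 20 mm up; blade rib at x +72 mm, slot floor 26 mm up; free between them. Origin on the table, +x as the blade points. The bar lies level along x, its origin 20 mm above the rest's
- board: plywood setting-out board 235 x 235 x 12 mm, fixed; the packing plates lie on it. Origin under its centre
- mat: black rubber mat 235 x 85 x 4 mm, fixed; the blank lies on it. Origin under its centre
- pack6a: packing plate 6 mm thick, 46 mm (x) by 32 mm (y), brass yellow, 89 g; all plates of this colour are 6 mm. Origin: centre of the underside, z up. May be absent
- pack6b: packing plate 6 mm thick, 46 mm (x) by 32 mm (y), brass yellow, 89 g; all plates of this colour are 6 mm. Origin: centre of the underside, z up. May be absent
- pack9a: packing plate 9 mm thick, 46 mm (x) by 32 mm (y), bright aluminium, 124 g; all plates of this colour are 9 mm. Origin: centre of the underside, z up. May be absent
- pack9b: packing plate 9 mm thick, 46 mm (x) by 32 mm (y), bright aluminium, 124 g; all plates of this colour are 9 mm. Origin: centre of the underside, z up. May be absent
- pack9c: packing plate 9 mm thick, 46 mm (x) by 32 mm (y), bright aluminium, 124 g; all plates of this colour are 9 mm. Origin: centre of the underside, z up. May be absent
- pack12a: packing plate 12 mm thick, 46 mm (x) by 32 mm (y), black, 158 g; all plates of this colour are 12 mm. Origin: centre of the underside, z up. May be absent
- pack12b: packing plate 12 mm thick, 46 mm (x) by 32 mm (y), black, 158 g; all plates of this colour are 12 mm. Origin: centre of the underside, z up. May be absent
- blank12: steel blank 12 mm thick, 46 mm (x) by 32 mm (y), blue top with a scribed white cross and one yellow dot, 132 g. Origin: centre of the underside, z up. Exactly one of the three blanks is there
- blank15: steel blank 15 mm thick, 46 mm (x) by 32 mm (y), blue top with a scribed white cross and two yellow dots, 165 g. Origin: centre of the underside, z up. Exactly one of the three blanks is there
- blank18: steel blank 18 mm thick, 46 mm (x) by 32 mm (y), blue top with a scribed white cross and three yellow dots, 198 g. Origin: centre of the underside, z up. Exactly one of the three blanks is there
- finished: finished part of the last batch: aluminium block 46 mm (x) by 32 mm (y) by 35.5 mm high with a drilled hole in its top, 150 g; it starts in the nest, straight on its floor, under the shut leaf. Origin: centre of the underside, z up
- tray: open steel tray for finished parts, 150 x 110 mm outside, 22 mm high, walls and floor about 3 mm, fixed. Origin under its centre, x along its long side
- nut: steel hexagon nut, 36 mm across its corners, 16 mm high, lying among the plates; bystander. Origin under its centre
- washer: dark flat washer, 42 mm across, 5 mm thick, lying among the plates; bystander. Origin under its centre
- oilcan: green oil can 68 mm across and 150 mm high with a spout; bystander. Origin under its centre

How it is judged (in metres and radians):
On the way, in this order (a step that is already met when the one before it is completed fails the run):
1. the leaf is levered up with the bar: the bar bears on it and it is open by more than 0.15 rad (value of joint leaf above 0.15 rad and contact force between bar and leaf above 0.3 N), for 0.1 s.
2. with the leaf open, the blank lies packed flush with the nest's rim (within 1.5 mm) and the gripper has let go of it (value of joint leaf above 0.6 rad and z of blank12 in the frame of nest between 0.0225 and 0.0255 m and horizontal distance between each of blank12, blank15, blank18 and nest below 0.006 m and angle between each of blank12, blank15, blank18's own z axis and vertical below 0.06 rad and linear speed of each of blank12, blank15, blank18 below 0.02 m/s and z of blank15 in the frame of nest between 0.0195 and 0.0225 m and z of blank18 in the frame of nest between 0.0165 and 0.0195 m and contact force between the fingers and blank12 below 0.1 N and contact force between the fingers and blank15 below 0.1 N and contact force between the fingers and blank18 below 0.1 N), for 0.3 s.
3. the leaf is pressed down with more than 3 N when home (below 0.03 rad), by the gripper or what it holds (value of joint leaf below 0.03 rad and contact force between any of the fingers, the arm, bar and leaf above 3 N), for 0.05 s.
At the end, for the whole second after the job is handed in: leaf home (below 0.03 rad); blank flat in the nest, flush with the rim within 1.5 mm, within 6 mm of its centre and 0.06 rad of level; bar in both slots of its rest (25 mm along, 12 mm across, 0.15 rad); finished part in the tray; all at rest. Spare plates may lie anywhere (value of joint leaf below 0.03 rad and z of blank12 in the frame of nest between 0.0225 and 0.0255 m and horizontal distance between each of blank12, blank15, blank18 and nest below 0.006 m and angle between each of blank12, blank15, blank18's own z axis and vertical below 0.06 rad and linear speed of each of blank12, blank15, blank18, bar, finished below 0.02 m/s and z of blank15 in the frame of nest between 0.0195 and 0.0225 m and z of blank18 in the frame of nest between 0.0165 and 0.0195 m and x of bar in the frame of rest between -0.025 and 0.025 m and y of bar in the frame of rest between -0.012 and 0.012 m and z of bar in the frame of rest between 0.016 and 0.026 m and angle between the x axis of bar and the x axis of rest, either way round below 0.15 rad and x of finished in the frame of tray between -0.065 and 0.065 m and y of finished in the frame of tray between -0.045 and 0.045 m and z of finished in the frame of tray below 0.045 m); the robot touches nothing.
It fails at once if the oil can is tipped over or pushed more than 5 cm (angle between oilcan's own z axis and vertical above 0.6 rad or distance of oilcan from where it was at the start of the episode above 0.05 m).
Of pack6a, pack6b, pack9a, pack9b, pack9c, pack12a, pack12b only 5 to 7 are there at a start; the rules pass over those that are not, and their reading is None.
Of blank12, blank15, blank18 only 1 to 1 are there at a start; the rules pass over those that are not, and their reading is None.
At some moment in a run one of pack6a, pack6b, pack9a, pack9b, pack9c, pack12a, pack12b, blank12, blank15, blank18 may be knocked a few centimetres aside while the robot is not near it.
Once in a run the grip may slacken for a moment while it holds something.
It also fails if it takes over 208 s, if anything falls off the work surface, if the arm or the gripper's body presses on something with over 40 N, if the wrist force passes 120 N, or if a joint passes its speed limit or range.

ROBOT

A 6-joint arm with a two-finger parallel gripper is mounted at the origin on the work surface. World frame = base frame: x ahead of the robot, y to its left, z up, the work surface at z = 0. Lengths are in m, angles in degrees, forces in N, time in s.
With the tool pointing down it reaches from about 0.35 to 0.875 m from the base axis. Payload 4.2 kg.
Tool frame: the origin (TCP) lies midway between the tips of the shut fingers; the grasp point (between the pads) lies 19 mm behind it; z points along the fingers, y is the line along which they close (so a half turn about z gives the same grasp; the last joint's range is limited). The gripper opens to 87 mm and grips with 3 to 60 N. Pads are 19 mm wide; open, the fingers measure 117 mm over their backs; the gripper's body (75 mm by 190 mm) begins 51 mm behind the grasp point.
Start: joints at [-49.641, 22.042, 0.453, 0, -68.411, -14.817], TCP at [0.269, -0.564, 0.223] pointing down, gripper open.
Joint ranges: [-179.83, 179.83], [-69.29, 118.12], [-61.27, 80.66], [-181.25, 117.63], [-171.15, -9.14], [-177.46, 177.46]. Speed limits (degrees/s): [159.86, 159.86, 180, 180, 180, 180].

INTERFACE

Orientations are given as a 3x3 rotation matrix whose columns are the frame's x, y, z axes.
In Python, from station import r, cams gives the robot as it stands.
- The arm moves only by the tool play_rows, never from a script. Its argument "commands" is text: rows parted by semicolons, each of 6 numbers parted by spaces: the shift along the world's x, y, z normalised to -1 to 1, where 1 is 30 mm, then the turn, a rotation vector about the world's x, y, z normalised to -1 to 1, where 1 is 0.15 rad. A call has 1 to 20 rows; each row shifts and turns the commanded pose from where the row before left it; what a row does not reach is not made up. A row lasts 1/10 s, in which the tool goes at most 50 mm and 8.59 degrees, less where a joint would pass 70% of its speed; a pose out of reach is approached as far as the arm can. A call with a number of a shift or a turn outside -1 to 1 is refused whole. A call with a gripper value outside its range is refused whole. "grip" is the finger opening in mm, from 0 to 87, set as the call begins (left out, the last holds). The fingers move at their own pace and stop on an object; the grip force is fixed at half the most. Time passes only in rows, so rows that do not move let the fingers close. It gives the time, the measured TCP pose, the force, the opening and the grip force at its end, in the units of the state.
- r.sense(): the state, without advancing time (a new reading comes with each control period).
- cams.capture(name): name is "side" or "top" or "wrist"; returns (picture, depth): 384x512x3 uint8, blue, green, red; 384x512 float32, m along the optical axis (not along the pixel's ray), 0 where there is no reading.
- cams.camera_info(name): a dict with "mtx" (3x3 intrinsics, pixels), "k1" (the pictures are not rectified: a ray, as slopes to the right and down, at radius r is drawn at 1 + k1 r^2 times it, then the intrinsics apply), "R" (3x3) and "t" (3): a world point X has camera coordinates R X + t. Camera axes: x right, y down, z forward; pixel columns grow to the right and rows downward; lengths in m; the calibration is good to about 2 mm. A picture is of the moment at which its call begins: read the wrist's pose just before it. camera_info takes no time and is no camera call; for the wrist camera it gives the pose at the moment of the call.
- r.finish_job(): hands the job in; it is judged then, once.
The state is a dict: "time_s": time; "joints": joint angles; "joint_velocities": joint speeds; "effort": joint torques, N m; "tcp_pos": TCP position; "ee_rot": TCP orientation; "wrist_force": force on the tool from outside, world axes, zero at the start; "moment": the same for the moment, N m; "gripper_width": opening from 0.0 (shut) to 1.0 (fully open); "gripper_force": force on a finger pad.
Only numpy, scipy, OpenCV 4.12 (cv2) and the standard library are available. Lean on these libraries where they do the work, as an engineer would, in place of code of your own. Each camera call takes 0.05 s, during which the arm holds its last target. There are 200 camera calls.

## Working session

There is one attempt and no reset: what is moved stays moved. The work goes in short steps, Python scripts to look and compute and a tool call to move; the robot and the scene stay as the last step left them, time stands still between calls to the robot, and variables do not carry over. Pictures are saved under pics/ and viewed, at most 14 in all, crops included, and the job is handed in when it is done.

Besides the shell and the picture viewer there is one more tool, called after ">>>" in YAML: its name, and indented under it one key for each argument. play_rows: Moves the arm, as the interface text tells. Scaled input: -1 to 1 covers 30 mm each way for a shift and 0.15 rad each way for a turn. Its arguments: {"type":"object","properties":{"commands":{"type":"string"},"grip":{"type":"number"}},"required":["commands"]}

```bash
ls; mkdir -p pics
cat > h.py <<'E'
import numpy as np, cv2
from station import r, cams
def snap(n):
    i=cams.camera_info(n); p,d=cams.capture(n); return p,d,i
def cam_pts(d,i):
    K=np.array(i['mtx']);h,w=d.shape
    u,v=np.meshgrid(np.arange(w),np.arange(h))
    k=float(i['k1']);R=np.array(i['R']);t=np.array(i['t']).ravel()
    x=(u-K[0,2])/K[0,0];y=(v-K[1,2])/K[1,1]
    s=np.ones_like(x)
    for _ in range(8): s=1+k*((x/s)**2+(y/s)**2)
    x=x/s;y=y/s
    rays=np.dstack([x,y,np.ones_like(x)])
    P=(rays*d[...,None]-t)@R
    return P,rays@R,-R.T@t
def plane(rays,c,u,v,z):
    q=rays[int(v),int(u)];return c+q*(z-c[2])/q[2]
E
python3 - <<'E'
from h import *
print(r.sense())
for n in('top','side'):
    p,d,i=snap(n);print(n,i);cv2.imwrite(f'pics/{n}0.png',p);np.savez(f'{n}0.npz',p=p,d=d)
E
```

```text
pics
{'time_s': 0.0, 'joints': array([-4.96400989e+01,  2.20898123e+01,  3.79850578e-01, -2.75840921e-02,
       -6.84100997e+01, -1.48176416e+01]), 'joint_velocities': array([ 0.12240677, -0.03987966,  0.10193615, -0.16722905,  0.07715068,
       -0.04144132]), 'effort': array([-9.75754278e-05, -3.90663636e+01,  1.87398738e+01,  4.21966374e+00,
        1.09333318e-02, -1.91198114e-04]), 'tcp_pos': array([ 0.26925169, -0.56336906,  0.22147371]), 'ee_rot': array([[-9.02344026e-01, -4.31015345e-01, -1.01585941e-03],
       [-4.31016530e-01,  9.02342059e-01,  1.88659345e-03],
       [ 1.03501946e-04,  2.14020852e-03, -9.99997704e-01]]), 'wrist_force': array([ 0.35542311, -0.01264749, -1.15253188]), 'moment': array([ 0.01670499,  0.00020095, -0.00483465]), 'gripper_force': 0.0, 'gripper_width': 0.9972288877207639}
top {'mtx': array([[356.19636022,   0.        , 257.76656108],
       [  0.        , 356.19636022, 193.42359112],
       [  0.        ,   0.        ,   1.        ]]), 'k1': -0.022419056686258133, 'R': array([[ 0.0080619 , -0.99953661,  0.02935266],
       [-0.98203092, -0.01344862, -0.18824029],
       [ 0.18854781, -0.02730764, -0.98168428]]), 't': array([-0.0732885 ,  0.61361884,  0.97915509])}
side {'mtx': array([[362.41632781,   0.        , 254.68281144],
       [  0.        , 362.41632781, 188.00109674],
       [  0.        ,   0.        ,   1.        ]]), 'k1': -0.09068988023135048, 'R': array([[-0.76130887, -0.64814676,  0.01773665],
       [-0.38763631,  0.43304629, -0.81376225],
       [ 0.51975658, -0.62639979, -0.5809272 ]]), 't': array([0.41671187, 0.31661767, 0.68175187])}
```

View pics/top0.png

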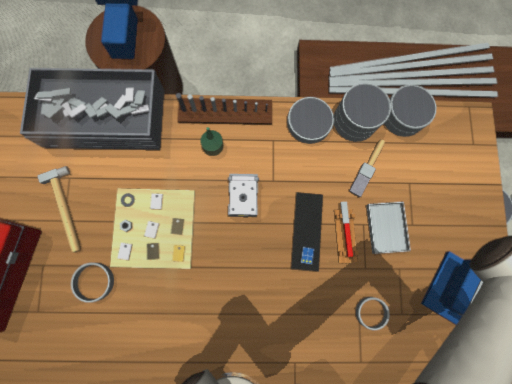

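View pics/side0.png

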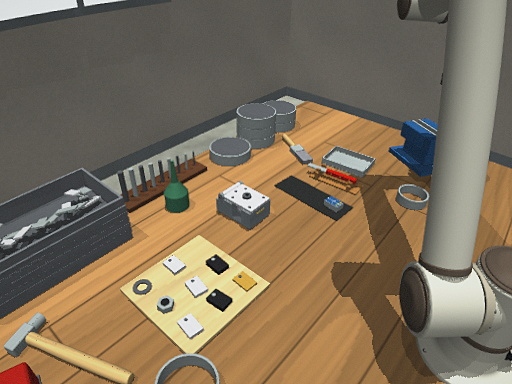

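Top view: board with three aluminium (156,201),(151,229),(124,251), two black (177,227),(152,251), one brass (178,253) plate; jig (243,196), blank (307,256), bar (346,229), tray (388,227), can (211,143). Now measuring.

```bash
cat > m.py <<'E'
from h import *
z=np.load('top0.npz');p,d=z['p'],z['d'];i=cams.camera_info('top');P,rays,c=cam_pts(d,i)
hsv=cv2.cvtColor(p,cv2.COLOR_BGR2HSV)
def rect(name,box,f,zz):
    u0,v0,u1,v1=box;m=np.zeros(d.shape,np.uint8);m[v0:v1,u0:u1]=f[v0:v1,u0:u1]
    n,l,s,_=cv2.connectedComponentsWithStats(m);k=1+np.argmax(s[1:,4]);v,u=np.where(l==k)
    q=rays[v,u];X=c+q*((zz-c[2])/q[:,2])[:,None]
    b=cv2.minAreaRect((X[:,:2]*1000).astype(np.float32))
    print(name,len(u),'c',np.round(b[0],1),'size',np.round(b[1],1),'ang',round(b[2],1),'z med',np.round(np.median(P[v,u,2])*1000,1),'px',u.mean().round(1),v.mean().round(1))
    return b
H=P[...,2]
inn=lambda a,b:((H>a)&(H<b)).astype(np.uint8)
if __name__=='__main__':
    rect('leaf',(215,165,270,225),inn(.056,.09),.064)
    rect('jigall',(215,165,270,225),inn(.035,.09),.062)
    sat=hsv[...,1];val=hsv[...,2];hue=hsv[...,0]
    al=((sat<50)&(val>130)).astype(np.uint8)
    for n,b in dict(al1=(145,190,168,212),al2=(140,219,162,239),al3=(114,240,134,262)).items(): rect(n,b,al,.021)
    bk=((val<90)).astype(np.uint8)
    for n,b in dict(bk1=(167,215,188,239),bk2=(143,240,161,262)).items(): rect(n,b,bk,.024)
    br=((sat>160)&(hue>15)&(hue<32)).astype(np.uint8)
    rect('br',(168,242,188,264),br,.018)
    bl=((hue>95)&(hue<125)&(sat>100)).astype(np.uint8)
    rect('blank',(296,240,320,268),bl,.018)
    rd=(((hue<8)|(hue>172))&(sat>150)).astype(np.uint8)
    rect('handle',(335,195,360,262),rd,.036)
    st=((sat<60)&(val>120)).astype(np.uint8)
    rect('blade',(335,195,356,226),st,.030)
    rect('traytop',(362,195,415,260),inn(.012,.04),.022)
    rect('can',(198,125,225,158),inn(.08,.12),.1)
    rect('washer',(118,190,137,210),(val<110).astype(np.uint8),.017)
    for u in ('top',):
        cv2.imwrite('pics/crop1.png',np.hstack([cv2.resize(p[185:272,110:200],None,fx=5,fy=5,interpolation=2),cv2.resize(p[170:257,222:265],None,fx=5,fy=5,interpolation=2),])[:, :800])
        cv2.imwrite('pics/crop2.png',cv2.resize(p[190:275,290:415],None,fx=6,fy=6,interpolation=2))
E
python3 m.py
```

```text
leaf 1067 c [610.3 -22.1] size [114.9  90.6] ang 0.7 z med 64.2 px 242.5 194.7
jigall 1177 c [610.7 -22.2] size [121.3  90.7] ang 0.9 z med 63.9 px 242.4 194.4
al1 177 c [595.3 237.4] size [34.5 45.7] ang 87.7 z med 20.6 px 155.8 200.9
al2 185 c [510.1 246.5] size [34.3 46.5] ang 77.7 z med 20.6 px 150.9 229.1
al3 192 c [446.4 320.6] size [33.5 47.4] ang 81.4 z med 20.6 px 124.1 250.8Traceback (most recent call last):
  File "m.py", line 20, in <module>
    for n,b in dict(bk1=(167,215,188,239),bk2=(143,240,161,262)).items(): rect(n,b,bk,.024)
                                                                          ~~~~^^^^^^^^^^^^^
  File "m.py", line 6, in rect
    n,l,s,_=cv2.connectedComponentsWithStats(m);k=1+np.argmax(s[1:,4]);v,u=np.where(l==k)
                                                    ~~~~~~~~~^^^^^^^^^
    return _wrapfunc(a, 'argmax', axis=axis, out=out, **kwds)
    return bound(*args, **kwds)
ValueError: attempt to get argmax of an empty sequence
```

Run:
```python
from h import *
s=r.sense();p,d,i=snap('wrist');print(i['mtx'],i['k1'],np.round(i['R'],3),np.round(-np.array(i['R']).T@i['t'],3),s['tcp_pos'])
```

```text
[[326.21377635   0.         256.12057298]
 [  0.         326.21377635 193.25898179]
 [  0.           0.           1.        ]] -0.0009790874870603122 [[-0.431  0.902  0.002]
 [ 0.869  0.414  0.27 ]
 [ 0.243  0.118 -0.963]] [ 0.202 -0.596  0.384] [ 0.26926349 -0.56343582  0.22158345]
```

```bash
sed -i 's/bk=((val<90))/bk=((sat<95)\&(val<130))/' m.py; python3 m.py | tail -n +6
```

```text
bk1 138 c [520.7 169.3] size [30.3 42.2] ang 86.4 z med 23.4 px 177.2 226.2
bk2 173 c [447.7 237.4] size [43.9 31.9] ang 3.4 z med 23.8 px 152.6 250.9Traceback (most recent call last):
  File "m.py", line 22, in <module>
    rect('br',(168,242,188,264),br,.018)
    ~~~~^^^^^^^^^^^^^^^^^^^^^^^^^^^^^^^^
  File "m.py", line 6, in rect
    n,l,s,_=cv2.connectedComponentsWithStats(m);k=1+np.argmax(s[1:,4]);v,u=np.where(l==k)
                                                    ~~~~~~~~~^^^^^^^^^
    return _wrapfunc(a, 'argmax', axis=axis, out=out, **kwds)
    return bound(*args, **kwds)
ValueError: attempt to get argmax of an empty sequence
```

```bash
sed -i 's/br=((sat>160)&(hue>15)/br=((sat>110)\&(hue>12)/; s/(val<110).astype/((val<120)).astype/' m.py
sed -i "s/n,l,s,_=cv2/if not m.any(): return print(name,'none',hsv[(v0+v1)\/\/2,(u0+u1)\/\/2])\n    n,l,s,_=cv2/" m.py; python3 m.py | tail -n +8
```

```text
br 171 c [441.8 163.5] size [31.7 46.2] ang 86.8 z med 17.8 px 178.3 253.1
blank 128 c [ 442.7 -216.8] size [31.9 38.1] ang 81.9 z med 22.0 px 307.6 253.7
handle 197 c [ 483.6 -333. ] size [94.7 18.6] ang 5.0 z med 35.4 px 348.0 239.9
blade 132 c [ 567.1 -328. ] size [61.4 18.8] ang 4.1 z med 29.3 px 344.5 212.0
traytop 286 c [ 524.1 -462.1] size [150.3 114.7] ang 4.3 z med 20.0 px 388.8 226.7
can 59 c [772.8  74.7] size [26.  25.8] ang 81.1 z med 91.5 px 209.6 136.9
washer 73 c [598.6 324.8] size [33.5 36.3] ang 0.8 z med 17.3 px 127.1 199.6
```

View pics/crop2.png

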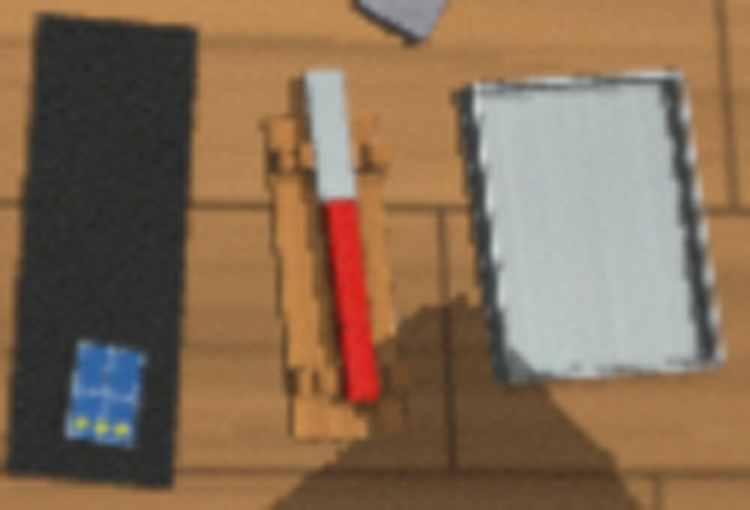

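View pics/crop1.png

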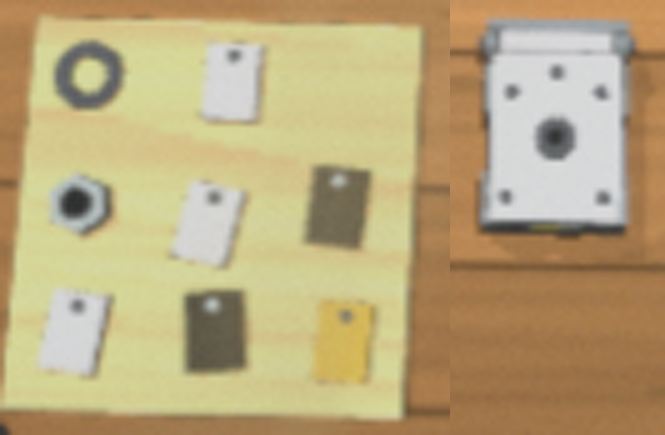

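Blank has three dots → blank18, so 18 mm of packing: two 9 mm plates. Moving above the bar for a closer look.

>>> play_rows:
  commands: "0.875 0.98 0 0 0 -0.37;0.875 0.98 0 0 0 -0.37;0.875 0.98 0 0 0 -0.37;0.875 0.98 0 0 0 -0.37;0.875 0.98 0 0 0 -0.37;0.875 0.98 0 0 0 -0.37;0.875 0.98 0 0 0 -0.37;0.875 0.98 0 0 0 -0.37;0 0 0 0 0 0;0 0 0 0 0 0"
  grip: 87

```text
time_s: 1.15
tcp_pos: [0.4799, -0.3278, 0.2221]
ee_rot: [[-1.0, -0.004, -0.001], [-0.004, 1.0, 0.0], [0.001, 0.0, -1.0]]
wrist_force: [-0.4, -0.3, -0.7]
gripper_width: 1.0
gripper_force: 0.0
```

Run:
```python
from h import *
s=r.sense();print(s['time_s'],s['tcp_pos'],np.round(s['ee_rot'],3))
p,d,i=snap('wrist');cv2.imwrite('pics/w1.png',p);np.savez('w1.npz',p=p,d=d,R=i['R'],t=i['t'])
```

```text
1.15 [ 0.47986901 -0.32780719  0.2221466 ] [[-1.    -0.004 -0.001]
 [-0.004  1.     0.   ]
 [ 0.001  0.    -1.   ]]
```

View pics/w1.png

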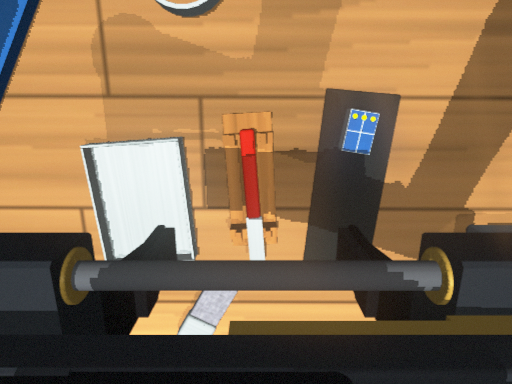

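Wrist view: handle (250,172), blade to (256,250), blank with three dots at (361,132), tray (140,195). Measuring these.

```bash
cat > w.py <<'E'
from h import *
def load(f):
    z=np.load(f);i=dict(cams.camera_info('wrist'));i['R']=z['R'];i['t']=z['t'];P,rays,c=cam_pts(z['d'],i)
    return z['p'],P,rays,c
def rect(name,P,rays,c,box,f,zz):
    u0,v0,u1,v1=box;m=np.zeros(f.shape,np.uint8);m[v0:v1,u0:u1]=f[v0:v1,u0:u1]
    if not m.any(): return print(name,'none')
    m=cv2.morphologyEx(m,cv2.MORPH_CLOSE,np.ones((5,5)))
    n,l,s,_=cv2.connectedComponentsWithStats(m);k=1+np.argmax(s[1:,4]);v,u=np.where(l==k)
    q=rays[v,u];X=c+q*((zz-c[2])/q[:,2])[:,None]
    b=cv2.minAreaRect((X[:,:2]*1000).astype(np.float32))
    print(name,len(u),'c',np.round(b[0],1),'size',np.round(b[1],1),'ang',round(b[2],1),'zmed',np.round(np.median(P[v,u,2])*1000,1),'zlohi',np.round(np.percentile(P[v,u,2],[5,95])*1000,1),'px',u.min(),u.max(),v.min(),v.max())
def masks(p):
    h=cv2.cvtColor(p,cv2.COLOR_BGR2HSV);H,S,V=[h[...,k] for k in range(3)]
    return dict(red=(((H<8)|(H>172))&(S>150)),blue=(H>95)&(H<125)&(S>100),al=(S<50)&(V>120),wood=(S>60))
E
python3 - <<'E'
from w import *
p,P,rays,c=load('w1.npz');M=masks(p);H=P[...,2]
rect('handle',P,rays,c,(220,110,290,230),(M['red']&(H>.033)),.036)
rect('handle all',P,rays,c,(220,110,290,230),M['red'],.036)
rect('blade',P,rays,c,(235,215,275,262),M['al'],.030)
rect('blank',P,rays,c,(330,90,395,170),(H>.018),.022)
rect('blankblue',P,rays,c,(330,90,395,170),M['blue'],.022)
rect('rest',P,rays,c,(215,100,285,250),(H>.003),.0)
rect('tray',P,rays,c,(70,100,200,262),(H>.012)&(H<.05),.022)
E
```

```text
handle 1222 c [ 482.4 -335. ] size [98.3 15.3] ang 4.5 zmed 36.2 zlohi [34.4 37.5] px 240 259 129 217
handle all 1239 c [ 482.2 -335. ] size [98.8 15.5] ang 4.6 zmed 36.1 zlohi [34.3 37.5] px 239 259 129 217
blade 678 c [ 560.7 -328.9] size [55.9 18.9] ang 4.5 zmed 30.4 zlohi [28.8 31.9] px 246 264 217 260
blank 1297 c [ 438.4 -213.7] size [35.2 53.5] ang 81.3 zmed 22.5 zlohi [20.9 23.8] px 341 379 109 157
blankblue 1069 c [ 437.2 -214. ] size [29.7 43.8] ang 81.2 zmed 22.6 zlohi [21.4 23.9] px 343 378 110 153
rest 6405 c [ 502.4 -332.9] size [171.1  68.6] ang 0.9 zmed 7.2 zlohi [ 5.2 36.8] px 222 280 112 249
tray 1735 c [ 521.3 -462.4] size [147.9 112.4] ang 4.3 zmed 20.9 zlohi [12.5 23.2] px 80 195 138 259
```

>>> play_rows:
  commands: "0.59 -0.08 0 0 0 0.25;0.59 -0.08 0 0 0 0.25;0 0 -0.9 0 0 0;0 0 -0.9 0 0 0;0 0 -0.9 0 0 0;0 0 -0.9 0 0 0;0 0 -0.9 0 0 0;0 0 -0.9 0 0 0;0 0 -0.9 0 0 0;0 0 -0.5 0 0 0;0 0 -0.23 0 0 0;0 0 0 0 0 0;0 0 0 0 0 0"
  grip: 50

```text
time_s: 2.5
tcp_pos: [0.5152, -0.3343, 0.0125]
ee_rot: [[-0.997, -0.076, 0.001], [-0.076, 0.997, -0.001], [-0.001, -0.001, -1.0]]
wrist_force: [0.1, 0.1, 0.1]
gripper_width: 0.576
gripper_force: 0.0
```

>>> play_rows:
  commands: "0 0 0 0 0 0;0 0 0 0 0 0;0 0 0 0 0 0;0 0 0 0 0 0;0 0 0 0 0 0;0 0 0 0 0 0;0 0 0 0 0 0;0 0 0 0 0 0"
  grip: 0

```text
time_s: 3.3
tcp_pos: [0.5149, -0.3334, 0.0118]
ee_rot: [[-0.997, -0.077, 0.0], [-0.077, 0.997, 0.0], [-0.0, 0.0, -1.0]]
wrist_force: [-0.1, 1.7, 1.9]
gripper_width: 0.186
gripper_force: 30.0
```

>>> play_rows:
  commands: "0 0 0.5 0 0 0;0 0 0.75 0 0 0;0 0 0.75 0 0 0;0.44 0.94 0.57 0 0 -0.036;0.44 0.94 0.57 0 0 -0.036;0.44 0.94 0.57 0 0 -0.036;0.44 0.94 0.57 0 0 -0.036;0.44 0.94 0.57 0 0 -0.036;0.44 0.94 0.57 0 0 -0.036;0.44 0.94 0.57 0 0 -0.036;0.44 0.94 0.57 0 0 -0.036;0.44 0.94 0.57 0 0 -0.036;0.44 0.94 0.57 0 0 -0.036;0.44 0.94 0.57 0 0 -0.036;0 0 0 0 0 0;0 0 0 0 0 0"

```text
time_s: 4.9
tcp_pos: [0.6598, -0.0226, 0.2588]
ee_rot: [[-1.0, -0.019, -0.002], [-0.019, 1.0, 0.0], [0.002, 0.0, -1.0]]
wrist_force: [-0.4, -0.8, -1.7]
gripper_width: 0.179
gripper_force: 30.0
```

Run:
```python
from h import *
s=r.sense();print(s['time_s'],s['tcp_pos'],np.round(s['ee_rot'],3),s['gripper_width'])
p,d,i=snap('wrist');cv2.imwrite('pics/w2.png',p);np.savez('w2.npz',p=p,d=d,R=i['R'],t=i['t'])
```

```text
4.9 [ 0.65978687 -0.02261123  0.25880933] [[-1.    -0.019 -0.002]
 [-0.019  1.     0.   ]
 [ 0.002  0.    -1.   ]] 0.17919205477520841
```

View pics/w2.png

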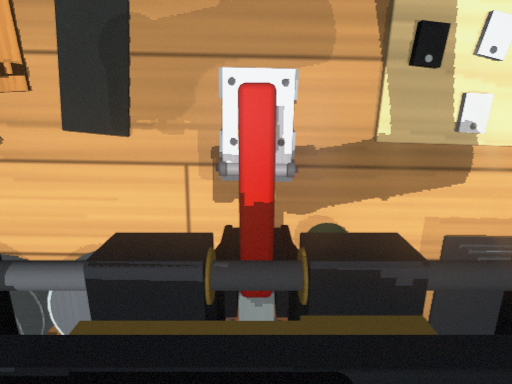

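Leaf seen: front edge row ~69 (cols 221–297), hinge row ~169; bar level in the hand.

Run:
```python
from w import *
p,P,rays,c=load('w2.npz');M=masks(p);H=P[...,2]
lf=(H>.060)&(H<.069)
v,u=np.where(lf[55:190,200:320]);v+=55;u+=200
q=rays[v,u];X=(c+q*((.064-c[2])/q[:,2])[:,None])*1000
# left/right edges
def fit(dep,ind): 
    return np.polyfit(ind,dep,1)
rows=[r_ for r_ in range(90,155,3)]
for side in (0,1):
    pts=np.array([ (X[v==k][np.argmin(u[v==k]) if side==0 else np.argmax(u[v==k])]) for k in rows if (v==k).any()])
    a=np.polyfit(pts[:,0],pts[:,1],1); print('side',side,'slope deg',np.degrees(np.arctan(a[0])).round(2),'y at x=600',np.polyval(a,600).round(1),'std',np.std(pts[:,1]-np.polyval(a,pts[:,0])).round(2))
cols=list(range(226,236))+list(range(282,292))
pts=np.array([X[u==k][np.argmin(v[u==k])] for k in cols]);a=np.polyfit(pts[:,1],pts[:,0],1)
print('front slope',np.degrees(np.arctan(a[0])).round(2),'x at y=-22',np.polyval(a,-22).round(1))
rect('all',P,rays,c,(200,55,320,190),lf,.064)
al=M['al']; rect('white',P,rays,c,(200,55,320,164),al&(H>.05),.064)
red=M['red']; rect('handle',P,rays,c,(230,70,290,230),red,.2588+.025)
v,u=np.where(red[80:230,235:285]);v+=80;u+=235;Q=P[v,u]
for lo in np.arange(.56,.68,.02):
    s=(Q[:,0]>lo)&(Q[:,0]<lo+.02); 
    if s.sum()>20: print(round(lo,2),np.median(Q[s,2]).round(4),np.median(Q[s,1]).round(4))
```

```text
side 0 slope deg -0.51 y at x=600 -59.4 std 0.0
side 1 slope deg -0.07 y at x=600 15.1 std 0.39
front slope 0.6 x at y=-22 551.8
all 4317 c [608.1 -22.2] size [113.6  91.4] ang 0.2 zmed 64.5 zlohi [63. 68.] px 216 298 67 176
white 4083 c [601.3 -22.5] size [81.8 99.9] ang 90.0 zmed 64.3 zlohi [56.4 65.8] px 219 298 67 163
handle 5179 c [609.7 -23.8] size [62.6 15.3] ang 0.5 zmed 283.1 zlohi [281.6 284.2] px 239 275 83 229
0.56 0.2822 -0.0243
0.58 0.2831 -0.0243
0.6 0.2831 -0.024
0.62 0.2831 -0.0236
0.64 0.2829 -0.0238
```

>>> play_rows:
  commands: "-0.92 0.04 0 0 0 0;-0.92 0 0 0 0 0;-0.92 0 0 0 0 0;-0.92 0 0 0 0 0;-0.92 0 0 0 0 0;-0.92 0 -1 0 0 0;-0.92 0 -1 0 0 0;-0.92 0 -1 0 0 0;0 0 -1 0 0 0;0 0 -1 0 0 0;0 0 -1 0 0 0;0 0 -1 0 0 -0.05;0 0 -0.4 0 0 -0.05;0 0 -0.11 0 0 0;0 0 0 0 0 0;0 0 0 0 0 0"

```text
time_s: 6.55
tcp_pos: [0.4398, -0.0223, 0.0352]
ee_rot: [[-1.0, -0.002, 0.002], [-0.002, 1.0, 0.0], [-0.002, 0.0, -1.0]]
wrist_force: [-0.3, 0.8, -1.8]
gripper_width: 0.174
gripper_force: 30.0
```

Run:
```python
from h import *
s=r.sense();print(s['tcp_pos'])
p,d,i=snap('side');np.savez('s1.npz',p=p,d=d)
cv2.imwrite('pics/s1.png',cv2.resize(p[150:290,170:370],(800,560),interpolation=cv2.INTER_CUBIC))
p,d,i=snap('top');cam,rays,c=cam_pts(d,i)
h=cv2.cvtColor(p,cv2.COLOR_BGR2HSV);P=cam
m=(h[...,1]<60)&(h[...,2]>110)&(P[...,2]>.03)&(P[...,2]<.058)&(P[...,0]>.47)&(P[...,0]<.55)&(abs(P[...,1]+.022)<.03)
v,u=np.where(m);print(len(u)); 
if len(u): print(P[v,u].min(0),P[v,u].max(0),np.median(P[v,u],0))
```

```text
[ 0.43975978 -0.02232054  0.03515776]
24
[ 0.51366057 -0.03086793  0.04814721] [ 0.52259393 -0.013468    0.05691906] [ 0.51930386 -0.0236001   0.05322099]
```

View pics/s1.png

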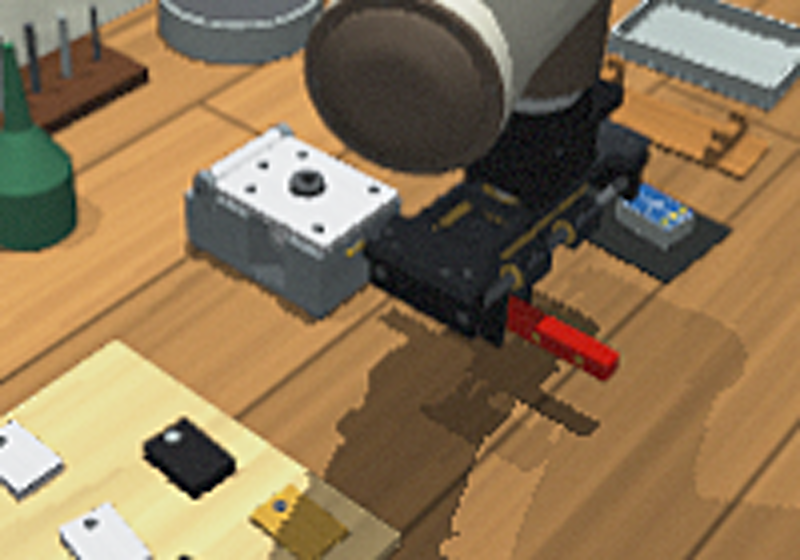

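Tip at x≈0.523, blade top ≈0.053, in line with the notch; insert.

>>> play_rows:
  commands: "0.3 0 -0.04 0 0 0;0.4 0 0 0 0 0;0.35 0 0 0 0 0;0.25 0 0 0 0 0;0.13 0 0 0 0 0;0 0 0 0 0 0;0 0 0 0 0 0"

```text
time_s: 7.35
tcp_pos: [0.4817, -0.0222, 0.033]
ee_rot: [[-1.0, -0.002, -0.001], [-0.002, 1.0, -0.0], [0.001, -0.0, -1.0]]
wrist_force: [-0.5, -0.4, -1.7]
gripper_width: 0.179
gripper_force: 30.0
```

>>> play_rows:
  commands: "0 0 0.1 0 0 0;0 0 0.1 0 -0.1 0;0 0 0.1 0 -0.1 0;0 0 0.1 0 -0.1 0;0 0 0.1 0 -0.1 0;0 0 0.1 0 -0.1 0;0 0 0 0 0 0"

```text
time_s: 8.05
tcp_pos: [0.4813, -0.0222, 0.0516]
ee_rot: [[-0.997, -0.003, 0.075], [-0.003, 1.0, -0.0], [-0.075, -0.0, -0.997]]
wrist_force: [0.0, -0.1, -4.2]
gripper_width: 0.184
gripper_force: 30.0
```

>>> play_rows:
  commands: "0 0 0.15 0 0 0;0 0 0.15 0 0 0;0 0 0.15 0 0 0;0.05 0 0.15 0 0 0;0.05 0 0.15 0 0 0;0.05 0 0.15 0 0 0;0 0 0 0 0 0;0 0 0 0 0 0"

```text
time_s: 8.85
tcp_pos: [0.4869, -0.0221, 0.0784]
ee_rot: [[-0.997, -0.002, 0.076], [-0.002, 1.0, 0.0], [-0.076, -0.0, -0.997]]
wrist_force: [-2.2, 0.8, -3.1]
gripper_width: 0.176
gripper_force: 30.0
```

Run:
```python
from h import *
print(r.sense()['tcp_pos'])
p,d,i=snap('side')
cv2.imwrite('pics/s2.png',cv2.resize(p[150:290,170:370],(800,560),interpolation=cv2.INTER_CUBIC))
```

```text
[ 0.4868616  -0.02214205  0.07844019]
```

View pics/s2.png

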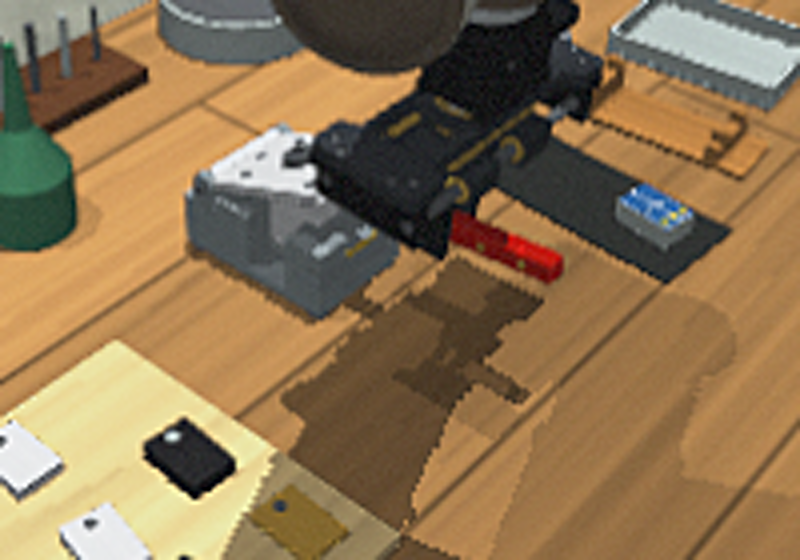

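Leaf is up about 0.45 rad. Continue swinging it back with the blade tip.

>>> play_rows:
  commands: "0.245 0 0.235 0 0 0;0.245 0 0.235 0 0 0;0.245 0 0.235 0 0 0;0.26 0 0.125 0 0 0;0.26 0 0.125 0 0 0;0.26 0 0.125 0 0 0;0.26 0 0.125 0 0 0;0.26 0 0.035 0 0 0;0.26 0 0.035 0 0 0;0.26 0 0.035 0 0 0;0.26 0 0.035 0 0 0;0.22 0 0.02 0 0 0;0.22 0 0.02 0 0 0;0.2 0 0 0 0 0;0 0 0 0 0 0"

```text
time_s: 10.4
tcp_pos: [0.5918, -0.022, 0.1197]
ee_rot: [[-0.997, -0.003, 0.077], [-0.003, 1.0, 0.0], [-0.077, -0.0, -0.997]]
wrist_force: [-0.1, -0.3, -2.0]
gripper_width: 0.182
gripper_force: 30.0
```

Run:
```python
from h import *
print(r.sense()['tcp_pos'])
p,d,i=snap('side')
cv2.imwrite('pics/s3.png',cv2.resize(p[110:270,170:370],(700,560),interpolation=cv2.INTER_CUBIC))
```

```text
[ 0.59177399 -0.02195835  0.11967714]
```

View pics/s3.png

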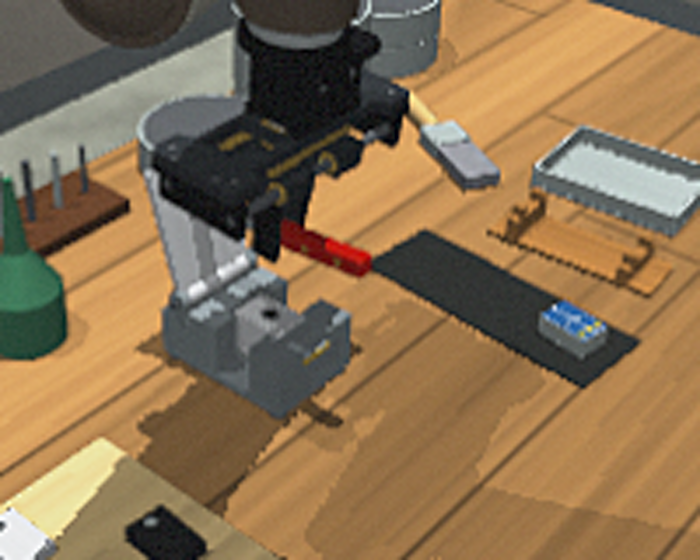

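Leaf is past upright and stays; bar back over its rest.

>>> play_rows:
  commands: "-1 0 0.3 0 0 0;-0.142 -0.942 -0.118 0 0.045 0.045;-0.142 -0.942 -0.118 0 0.045 0.045;-0.142 -0.942 -0.118 0 0.045 0.045;-0.142 -0.942 -0.118 0 0.045 0.045;-0.142 -0.942 -0.118 0 0.045 0.045;-0.142 -0.942 -0.118 0 0.045 0.045;-0.142 -0.942 -0.118 0 0.045 0.045;-0.142 -0.942 -0.118 0 0.045 0.045;-0.142 -0.942 -0.118 0 0.045 0.045;-0.142 -0.942 -0.118 0 0.045 0.045;-0.142 -0.942 -0.118 0 0.045 0.045;0 0 0 0 0 0;0 0 0 0 0 0"

```text
time_s: 11.85
tcp_pos: [0.5141, -0.3338, 0.0901]
ee_rot: [[-0.997, -0.075, 0.003], [-0.075, 0.997, 0.002], [-0.003, 0.002, -1.0]]
wrist_force: [1.0, 0.2, -0.8]
gripper_width: 0.181
gripper_force: 30.0
```

Run:
```python
from h import *
s=r.sense();print(s['tcp_pos'],np.round(s['ee_rot'],3).tolist())
p,d,i=snap('wrist');P,rays,c=cam_pts(d,i);np.savez('w3.npz',p=p,d=d,R=i['R'],t=i['t'])
h=cv2.cvtColor(p,cv2.COLOR_BGR2HSV)
Q=P[((h[...,0]<8)|(h[...,0]>172))&(h[...,1]>150)&(P[...,2]>.05)&(abs(P[...,1]+.333)<.05)]
print('xmin',np.percentile(Q[:,0],1))
for lo in np.arange(.42,.55,.015):
    q=Q[(Q[:,0]>lo)&(Q[:,0]<lo+.015)]
    if len(q)>20: print(round(lo,3),np.percentile(q[:,2],70).round(4),np.median(q[:,1]).round(4))
# rest slots (height profile near ribs)
m=(P[...,2]>.022)&(P[...,2]<.034)&(P[...,0]<.47)&(P[...,0]>.40)&(abs(P[...,1]+.335)<.04)
q=P[m];print(len(q));
if len(q): print(np.round([q.min(0),q.max(0)],4), 'cheek gap', np.round(np.sort(q[:,1])[::max(1,len(q)//12)],4))
```

```text
[ 0.51412137 -0.33375709  0.09007946] [[-0.997, -0.075, 0.003], [-0.075, 0.997, 0.002], [-0.003, 0.002, -1.0]]
xmin 0.43382809943429124
0.42 0.1243 -0.3393
0.435 0.1255 -0.3398
0.45 0.1233 -0.3385
0.465 0.121 -0.3374
0.48 0.1187 -0.3363
0.495 0.1163 -0.3351
0.51 0.1147 -0.3388
0.525 0.112 -0.3331
342
[[ 0.4377 -0.3646  0.022 ]
 [ 0.4521 -0.3113  0.0327]] cheek gap [-0.3646 -0.3572 -0.3563 -0.3553 -0.3544 -0.3534 -0.3241 -0.3233 -0.3222
 -0.3212 -0.3202 -0.3192 -0.3181]
```

Bar droops 0.15 rad nose-down in the grip; level it, then lower.

>>> play_rows:
  commands: "0.05 0 0 0 -0.5 0;0.05 0 0 0 -0.5 0;0 0 -0.6 0 0 0;0 0 -0.6 0 0 0;0 0 -0.5 0 0 0;0 0 -0.3 0 0 0;0 0 -0.2 0 0 0;0 0 0 0 0 0;0 0 0 0 0 0"

```text
time_s: 12.8
tcp_pos: [0.5171, -0.333, 0.0245]
ee_rot: [[-0.986, -0.077, 0.151], [-0.077, 0.997, 0.002], [-0.151, -0.009, -0.989]]
wrist_force: [0.7, 0.5, -1.4]
gripper_width: 0.186
gripper_force: 30.0
```

Run:
```python
from h import *
s=r.sense();print(s['tcp_pos'],np.round(s['ee_rot'],3).tolist(),s['wrist_force'])
p,d,i=snap('wrist');P,rays,c=cam_pts(d,i)
h=cv2.cvtColor(p,cv2.COLOR_BGR2HSV)
Q=P[((h[...,0]<8)|(h[...,0]>172))&(h[...,1]>150)&(P[...,2]>.02)&(abs(P[...,1]+.333)<.05)]
print('xmin',np.percentile(Q[:,0],1))
for lo in np.arange(.42,.55,.015):
    q=Q[(Q[:,0]>lo)&(Q[:,0]<lo+.015)]
    if len(q)>20: print(round(lo,3),np.percentile(q[:,2],70).round(4),np.median(q[:,1]).round(4))
```

```text
[ 0.51713494 -0.33296631  0.02451916] [[-0.986, -0.077, 0.151], [-0.077, 0.997, 0.002], [-0.151, -0.009, -0.989]] [ 0.72704563  0.54876936 -1.4014765 ]
xmin 0.4327765990845279
0.42 0.0478 -0.3389
0.435 0.0489 -0.3389
0.45 0.0488 -0.3378
0.465 0.0488 -0.3368
0.48 0.0487 -0.3355
0.495 0.0487 -0.3343
0.525 0.0486 -0.3321
```

>>> play_rows:
  commands: "0 0 -0.2 0 0 0;0 0 -0.15 0 0 0;0 0 -0.06 0 0 0;0 0 0 0 0 0;0 0 0 0 0 0"

```text
time_s: 13.35
tcp_pos: [0.5165, -0.333, 0.0123]
ee_rot: [[-0.986, -0.076, 0.15], [-0.077, 0.997, 0.003], [-0.15, -0.009, -0.989]]
wrist_force: [-2.5, 2.2, 4.4]
gripper_width: 0.18
gripper_force: 30.0
```

>>> play_rows:
  commands: "0 0 0 0 0 0;0 0 0 0 0 0;0 0 0 0 0 0;0 0 0 0 0 0;0 0 0 0 0 0"
  grip: 50

```text
time_s: 13.85
tcp_pos: [0.5165, -0.3329, 0.0114]
ee_rot: [[-0.986, -0.076, 0.15], [-0.076, 0.997, 0.003], [-0.15, -0.009, -0.989]]
wrist_force: [0.1, 0.5, -0.2]
gripper_width: 0.527
gripper_force: 0.0
```

>>> play_rows:
  commands: "-0.08 0 0.5 0 0 0;-0.15 0 1 0 0 0;-0.08 0 0.5 0 0 0;0.464 0.942 0.573 0 0.091 -0.05;0.464 0.942 0.573 0 0.091 -0.05;0.464 0.942 0.573 0 0.091 -0.05;0.464 0.942 0.573 0 0.091 -0.05;0.464 0.942 0.573 0 0.091 -0.05;0.464 0.942 0.573 0 0.091 -0.05;0.464 0.942 0.573 0 0.091 -0.05;0.464 0.942 0.573 0 0.091 -0.05;0.464 0.942 0.573 0 0.091 -0.05;0.464 0.942 0.573 0 0.091 -0.05;0.464 0.942 0.573 0 0.091 -0.05;0 0 0 0 0 0;0 0 0 0 0 0"

```text
time_s: 15.45
tcp_pos: [0.6601, -0.0216, 0.2614]
ee_rot: [[-1.0, 0.005, 0.001], [0.005, 1.0, -0.003], [-0.001, -0.003, -1.0]]
wrist_force: [-0.2, -0.4, -0.0]
gripper_width: 0.57
gripper_force: 0.0
```

Run:
```python
from h import *
s=r.sense();print(s['time_s'],s['tcp_pos'],np.round(s['ee_rot'],3).tolist())
p,d,i=snap('wrist');cv2.imwrite('pics/w4.png',p);np.savez('w4.npz',p=p,d=d,R=i['R'],t=i['t'])
p,d,i=snap('top');np.savez('top1.npz',p=p,d=d)
P,rays,c=cam_pts(d,i);h=cv2.cvtColor(p,cv2.COLOR_BGR2HSV)
m=((h[...,0]<8)|(h[...,0]>172))&(h[...,1]>150);m[:,:335]=0;m[:,360:]=0;m[:195]=0;m[262:]=0
v,u=np.where(m);q=rays[v,u];X=(c+q*((.036-c[2])/q[:,2])[:,None])*1000
print(cv2.minAreaRect(X[:,:2].astype(np.float32)),np.percentile(P[v,u,2],[10,50,90]))
```

```text
15.45 [ 0.66013499 -0.02155938  0.26143515] [[-1.0, 0.005, 0.001], [0.005, 1.0, -0.003], [-0.001, -0.003, -1.0]]
((482.22637939453125, -334.1852111816406), (96.94921112060547, 17.793777465820312), 4.159945011138916) [0.03209955 0.03543967 0.03754546]
```

View pics/w4.png

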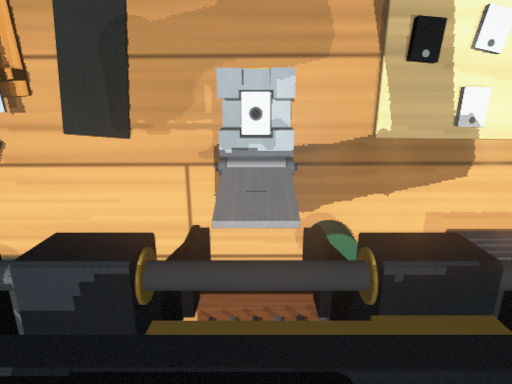

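Nest open with the finished part at (256,113); leaf leans back clear; bar is back as it lay. Measure part and nest.

Run:
```python
from w import *
p,P,rays,c=load('w4.npz');H=P[...,2];h=cv2.cvtColor(p,cv2.COLOR_BGR2HSV)
rect('part',P,rays,c,(230,80,285,142),(h[...,2]>215)&(h[...,1]<40),.0555)
rect('rim',P,rays,c,(205,60,305,160),(H>.05)&(H<.06),.056)
rect('base',P,rays,c,(205,60,305,153),(H>.05)&(H<.059),.056)
L=P[165:222,230:285].reshape(-1,3);L=L[L[:,2]>.07];a=np.polyfit(L[:,2],L[:,0],1);print('leaf lean deg',np.degrees(np.arctan(a[0])),'top',L[:,2].max(),L[:,0].max())
# oil can extents
Q=P[(h[...,0]>60)&(h[...,0]<95)&(h[...,1]>80)];print(Q.min(0),Q.max(0)) if len(Q) else 0
z=np.load('top1.npz');i=cams.camera_info('top');P2,_,_=cam_pts(z['d'],i);g=P2[115:160,195:228].reshape(-1,3);g=g[g[:,2]>.03];print('can',g.min(0).round(3),g.max(0).round(3))
```

```text
part 1537 c [592.6 -15.7] size [56.8 47.6] ang 1.1 zmed 55.6 zlohi [11.8 57.1] px 241 284 80 134
rim 4877 c [600.4 -22.3] size [84.2 97.1] ang 89.8 zmed 56.1 zlohi [51.4 57.5] px 217 295 68 159
base 4592 c [596.4 -22.3] size [84.2 89.1] ang 89.8 zmed 56.1 zlohi [52.  57.5] px 217 295 68 152
leaf lean deg 9.377283869813306 top 0.42373996335412306 0.6845216064250581
[ 0.49795298 -0.10228004  0.01360239] [0.7676137  0.15804146 0.42373996]
can [ 0.419 -0.038  0.049] [0.778 0.077 1.079]
```

Run:
```python
from w import *
p,P,rays,c=load('w4.npz');H=P[...,2];h=cv2.cvtColor(p,cv2.COLOR_BGR2HSV)
rect('part',P,rays,c,(236,85,275,140),(h[...,2]>225)&(H>.05),.0555)
m=(H<.05)&(H>0);v,u=np.where(m[85:140,225:290]);v+=85;u+=225
Q=P[v,u];s=(Q[:,2]<.03);print('deep px bounds',u[s].min(),u[s].max(),v[s].min(),v[s].max())
for k in (232,250,262,282): # rim y sides: x-extents of slot
    vv=v[(u==k)]; print(k,[np.round((c+rays[w_,k]*((.056-c[2])/rays[w_,k][2]))*1000,1)[:2] for w_ in (vv.min(),vv.max())] if len(vv) else None)
```

```text
part 1043 c [598.5 -23. ] size [30.1 44.8] ang 89.7 zmed 55.8 zlohi [54.5 57.2] px 242 269 92 134
deep px bounds 225 289 91 135
232 [array([583.2, -48.4]), array([615.2, -49.2])]
250 [array([575. , -28.8]), array([624.1, -29.3])]
262 [array([574.1, -15.9]), array([624.2, -15.9])]
282 [array([582.4,   5.8]), array([615.5,   6.3])]
```

>>> play_rows:
  commands: "-0.68 -0.01 0 0 0 0;-0.68 -0.01 0 0 0 0;-0.68 -0.01 -0.5 0 0 0;0 0 -1 0 0 0;0 0 -1 0 0 0;0 0 -1 0 0 0;0 0 -1 0 0 0;0 0 -1 0 0 0;0 0 -1 0 0 0;0 0 -0.8 0 0 0;0 0 -0.5 0 0 0;0 0 -0.1 0 0 0;0 0 0 0 0 0;0 0 0 0 0 0"
  grip: 50

```text
time_s: 16.95
tcp_pos: [0.5996, -0.0234, 0.0247]
ee_rot: [[-1.0, 0.006, 0.002], [0.006, 1.0, -0.003], [-0.002, -0.003, -1.0]]
wrist_force: [-0.8, -0.3, -0.4]
gripper_width: 0.574
gripper_force: 0.0
```

>>> play_rows:
  commands: "0 0 0 0 0 0;0 0 0 0 0 0;0 0 0 0 0 0;0 0 0 0 0 0;0 0 0 0 0 0;0 0 0 0 0 0"
  grip: 0

```text
time_s: 17.55
tcp_pos: [0.5994, -0.0229, 0.0242]
ee_rot: [[-1.0, 0.005, 0.001], [0.005, 1.0, -0.003], [-0.001, -0.003, -1.0]]
wrist_force: [-1.9, 1.3, 4.8]
gripper_width: 0.362
gripper_force: 30.0
```

>>> play_rows:
  commands: "0 0 0.4 0 0 0;0 0 0.8 0 0 0;0 0 0.9 0 0 0;0 0 0.9 0 0 0;-0.169 -0.978 0 0 0 0;-0.169 -0.978 0 0 0 0;-0.169 -0.978 0 0 0 0;-0.169 -0.978 0 0 0 0;-0.169 -0.978 0 0 0 0;-0.169 -0.978 0 0 0 0;-0.169 -0.978 0 0 0 0;-0.169 -0.978 0 0 0 0;-0.169 -0.978 0 0 0 0;-0.169 -0.978 0 0 0 0;-0.169 -0.978 0 0 0 0;-0.169 -0.978 0 0 0 0;-0.169 -0.978 0 0 0 0;-0.169 -0.978 0 0 0 0;-0.169 -0.978 0 0 0 0"

```text
time_s: 19.45
tcp_pos: [0.5223, -0.464, 0.1134]
ee_rot: [[-1.0, 0.006, -0.0], [0.006, 1.0, -0.003], [0.0, -0.003, -1.0]]
wrist_force: [0.6, 0.7, -2.4]
gripper_width: 0.363
gripper_force: 30.0
```

>>> play_rows:
  commands: "0 0 -1 0 0 0;0 0 -1 0 0 0;0 0 -0.9 0 0 0;0 0 -0.4 0 0 0;0 0 -0.2 0 0 0;0 0 0 0 0 0;0 0 0 0 0 0"

```text
time_s: 20.15
tcp_pos: [0.5241, -0.4636, 0.0102]
ee_rot: [[-1.0, 0.005, 0.003], [0.005, 1.0, -0.005], [-0.003, -0.005, -1.0]]
wrist_force: [0.1, -0.3, -1.2]
gripper_width: 0.366
gripper_force: 30.0
```

>>> play_rows:
  commands: "0 0 -0.05 0 0 0;0 0 0 0 0 0;0 0 0 0 0 0;0 0 0.8 0 0 0;0 0 1 0 0 0;0 0 1 0 0 0;0 0 1 0 0 0;0 0 1 0 0 0;0 0 1 0 0 0;0 0 1 0 0 0;0 0 1 0 0 0;0 1 0 0 0 0;0 1 0 0 0 0;0 1 0 0 0 0;0 1 0 0 0 0;0 1 0 0 0 0;0 1 0 0 0 0;0 1 0 0 0 0;0 1 0 0 0 0;0 1 0 0 0 0"
  grip: 50

```text
time_s: 22.15
tcp_pos: [0.5229, -0.1919, 0.2418]
ee_rot: [[-1.0, 0.006, 0.002], [0.006, 1.0, -0.004], [-0.002, -0.004, -1.0]]
wrist_force: [0.3, -1.0, 0.6]
gripper_width: 0.573
gripper_force: 0.0
```

>>> play_rows:
  commands: "0.2 1 0 0 0 0;0.2 1 0 0 0 0;0.2 1 0 0 0 0;0.2 1 0 0 0 0;0.2 1 0 0 0 0;0.2 1 0 0 0 0;0.2 1 0 0 0 0;0.2 1 0 0 0 0;0.2 1 0 0 0 0;0.2 1 0 0 0 0;0.2 1 0 0 0 0;0.2 1 0 0 0 0;0.2 1 0 0 0 0;0.2 1 0 0 0 0;0.2 1 0 0 0 0;0 0 0 0 0 0;0 0 0 0 0 0"

```text
time_s: 23.85
tcp_pos: [0.6128, 0.2574, 0.241]
ee_rot: [[-1.0, 0.005, 0.0], [0.005, 1.0, -0.004], [-0.0, -0.004, -1.0]]
wrist_force: [0.7, -0.6, 0.5]
gripper_width: 0.576
gripper_force: 0.0
```

Run:
```python
from w import *
s=r.sense();print(s['time_s'],s['tcp_pos'])
p,d,i=snap('wrist');cv2.imwrite('pics/w5.png',p);np.savez('w5.npz',p=p,d=d,R=i['R'],t=i['t'])
P,rays,c=cam_pts(d,i);m=masks(p)['al']&(P[...,2]>.014)&(P[...,2]<.026)
n,l,st,_=cv2.connectedComponentsWithStats(m.astype(np.uint8))
for k in range(1,n):
    x,y,w,h_,a=st[k]
    if a>300: rect(str(k),P,rays,c,(x,y,x+w,y+h_),l==k,.021)
p,d,i=snap('top');P,rays,c=cam_pts(d,i);m=(P[...,2]>.028)&(P[...,2]<.05);rect('fin',P,rays,c,(360,190,420,265),m,.0385)
```

```text
23.85 [0.61282927 0.25735021 0.24100241]
1 999 c [451.2 319.9] size [32.3 33.5] ang 81.8 zmed 21.2 zlohi [19.8 22.7] px 298 333 0 33
6 1275 c [508.3 246.9] size [31.8 45.9] ang 78.1 zmed 21.3 zlohi [20.  22.7] px 230 265 49 97
16 1052 c [593.2 238.3] size [31.4 46.9] ang 86.7 zmed 21.4 zlohi [20.  22.7] px 227 254 130 169
18 724 c [601.7 -22. ] size [47.9 28.6] ang 0.5 zmed 20.3 zlohi [18.9 21.6] px 5 35 138 178
32 596 c [677.  541.7] size [26.9 62.5] ang 18.2 zmed 25.1 zlohi [18.4 27.2] px 460 511 199 231
fin 192 c [ 524. -462.] size [44.6 35.9] ang 0.5 zmed 38.0 zlohi [32.5 41. ] px 385 397 219 234
```

View pics/w5.png

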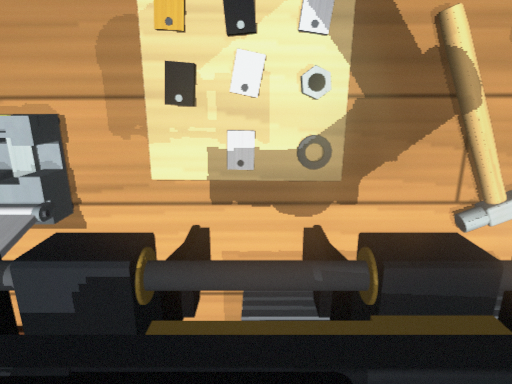

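Plates unchanged: alu at (241,150) and (248,73) px; finished part in tray. Pick the near-rear alu plate.

>>> play_rows:
  commands: "-0.33 -0.32 -0.5 0 0 -0.175;-0.32 -0.32 -1 0 0 -0.175;0 0 -1 0 0 0;0 0 -1 0 0 0;0 0 -1 0 0 0;0 0 -1 0 0 0;0 0 -1 0 0 0;0 0 -0.7 0 0 0;0 0 -0.3 0 0 0;0 0 -0.08 0 0 0;0 0 0 0 0 0;0 0 0 0 0 0"
  grip: 50

```text
time_s: 25.15
tcp_pos: [0.5945, 0.2381, 0.0153]
ee_rot: [[-0.998, 0.058, 0.003], [0.058, 0.998, -0.002], [-0.003, -0.002, -1.0]]
wrist_force: [-0.7, -0.6, -0.4]
gripper_width: 0.572
gripper_force: 0.0
```

>>> play_rows:
  commands: "0 0 0 0 0 0;0 0 0 0 0 0;0 0 0 0 0 0;0 0 0 0 0 0;0 0 0 0 0 0;0 0 0 0 0 0"
  grip: 0

```text
time_s: 25.75
tcp_pos: [0.5937, 0.2379, 0.0143]
ee_rot: [[-0.998, 0.058, 0.001], [0.058, 0.998, -0.003], [-0.001, -0.003, -1.0]]
wrist_force: [-1.5, 0.1, 3.4]
gripper_width: 0.364
gripper_force: 29.9
```

>>> play_rows:
  commands: "0 0 0.5 0 0 0;0 0 1 0 0 0;0 0 1 0 0 0;0 0 0.5 0 0 0;0.02 -0.964 0 0 0 0.039;0.02 -0.964 0 0 0 0.039;0.02 -0.964 0 0 0 0.039;0.02 -0.964 0 0 0 0.039;0.02 -0.964 0 0 0 0.039;0.02 -0.964 0 0 0 0.039;0.02 -0.964 0 0 0 0.039;0.02 -0.964 0 0 0 0.039;0.02 -0.964 0 0 0 0.039;0 0 0 0 0 0;0 0 0 0 0 0;0 0 0 0 0 0"

```text
time_s: 27.35
tcp_pos: [0.599, -0.022, 0.104]
ee_rot: [[-1.0, 0.005, 0.001], [0.005, 1.0, -0.003], [-0.001, -0.003, -1.0]]
wrist_force: [-0.6, 0.3, -0.7]
gripper_width: 0.365
gripper_force: 29.9
```

>>> play_rows:
  commands: "0.02 -0.01 -0.8 0 0 0;0 0 -0.8 0 0 0;0 0 -0.6 0 0 0;0 0 -0.3 0 0 0;0 0 -0.2 0 0 0;0 0 0 0 0 0;0 0 0 0 0 0"

```text
time_s: 28.05
tcp_pos: [0.6003, -0.0225, 0.0236]
ee_rot: [[-1.0, 0.005, 0.002], [0.005, 1.0, -0.003], [-0.002, -0.003, -1.0]]
wrist_force: [-0.0, -0.1, -0.9]
gripper_width: 0.361
gripper_force: 29.9
```

>>> play_rows:
  commands: "0 0 0 0 0 0;0 0 0 0 0 0;0 0 0 0 0 0;0 0 1 0 0 0;0 0 1 0 0 0;0 0 1 0 0 0;-0.307 0.898 0 0 0 -0.135;-0.307 0.898 0 0 0 -0.135;-0.307 0.898 0 0 0 -0.135;-0.307 0.898 0 0 0 -0.135;-0.307 0.898 0 0 0 -0.135;-0.307 0.898 0 0 0 -0.135;-0.307 0.898 0 0 0 -0.135;-0.307 0.898 0 0 0 -0.135;-0.307 0.898 0 0 0 -0.135;-0.307 0.898 0 0 0 -0.135;0 0 0 0 0 0;0 0 0 0 0 0"
  grip: 50

```text
time_s: 29.85
tcp_pos: [0.5073, 0.2469, 0.1129]
ee_rot: [[-0.979, 0.205, -0.0], [0.205, 0.979, -0.003], [-0.0, -0.003, -1.0]]
wrist_force: [0.7, -0.7, -0.3]
gripper_width: 0.575
gripper_force: 0.0
```

Run:
```python
from w import *
s=r.sense();print(s['time_s'],s['tcp_pos'])
p,d,i=snap('top');np.savez('top2.npz',p=p,d=d);P,rays,c=cam_pts(d,i);H=P[...,2];al=masks(p)['al']
rect('nestplate',P,rays,c,(225,175,262,215),(H>.024)&(H<.034),.029)
rect('al2',P,rays,c,(136,210,168,245),al&(H<.03),.021)
p,d,i=snap('wrist');P,rays,c=cam_pts(d,i);np.savez('w6.npz',p=p,d=d,R=i['R'],t=i['t']);cv2.imwrite('pics/w6.png',p)
n,l,st,ce=cv2.connectedComponentsWithStats((masks(p)['al']&(P[...,2]>.014)&(P[...,2]<.026)).astype(np.uint8))
print(st[st[:,4]>200].tolist())
```

```text
29.85 [0.5072641  0.24686396 0.11290735]
nestplate 181 c [604.2 -21.9] size [45.6 80.9] ang 0.7 zmed 28.9 zlohi [25.3 32. ] px 229 256 191 206
al2 none
[[0, 0, 512, 384, 191661], [315, 63, 45, 67, 2761], [238, 170, 40, 54, 2036]]
```

>>> play_rows:
  commands: "0.03 0 -1 0 0 0;0 0 -1 0 0 0;0 0 -0.8 0 0 0;0 0 -0.35 0 0 0;0 0 -0.15 0 0 0;0 0 0 0 0 0;0 0 0 0 0 0"
  grip: 50

```text
time_s: 30.65
tcp_pos: [0.5092, 0.2469, 0.0149]
ee_rot: [[-0.978, 0.206, 0.002], [0.206, 0.978, -0.002], [-0.002, -0.002, -1.0]]
wrist_force: [0.1, -0.5, -0.4]
gripper_width: 0.574
gripper_force: 0.0
```

>>> play_rows:
  commands: "0 0 0 0 0 0;0 0 0 0 0 0;0 0 0 0 0 0;0 0 0 0 0 0;0 0 0 0 0 0;0 0 0 0 0 0"
  grip: 0

```text
time_s: 31.25
tcp_pos: [0.5086, 0.2468, 0.0142]
ee_rot: [[-0.979, 0.206, 0.0], [0.206, 0.979, -0.003], [-0.001, -0.003, -1.0]]
wrist_force: [-1.4, 0.3, 4.5]
gripper_width: 0.364
gripper_force: 30.0
```

>>> play_rows:
  commands: "0 0 0.5 0 0 0;0 0 1 0 0 0;0 0 1 0 0 0;0 0 0.5 0 0 0;0.304 -0.897 0 0 0 0.135;0.304 -0.897 0 0 0 0.135;0.304 -0.897 0 0 0 0.135;0.304 -0.897 0 0 0 0.135;0.304 -0.897 0 0 0 0.135;0.304 -0.897 0 0 0 0.135;0.304 -0.897 0 0 0 0.135;0.304 -0.897 0 0 0 0.135;0.304 -0.897 0 0 0 0.135;0.304 -0.897 0 0 0 0.135;0 0 0 0 0 0;0 0 0 0 0 0;0 0 0 0 0 0"

```text
time_s: 32.95
tcp_pos: [0.599, -0.0221, 0.1032]
ee_rot: [[-1.0, 0.005, -0.001], [0.005, 1.0, -0.003], [0.001, -0.003, -1.0]]
wrist_force: [0.2, -0.8, -1.0]
gripper_width: 0.362
gripper_force: 30.0
```

>>> play_rows:
  commands: "0 -0.01 -0.7 0 0 0;0 0 -0.7 0 0 0;0 0 -0.5 0 0 0;0 0 -0.3 0 0 0;0 0 -0.16 0 0 0;0 0 0 0 0 0;0 0 0 0 0 0"

```text
time_s: 33.65
tcp_pos: [0.6002, -0.0226, 0.0337]
ee_rot: [[-1.0, 0.005, 0.002], [0.005, 1.0, -0.003], [-0.002, -0.003, -1.0]]
wrist_force: [0.8, -0.7, -1.1]
gripper_width: 0.36
gripper_force: 30.0
```

>>> play_rows:
  commands: "0 0 0 0 0 0;0 0 0 0 0 0;0 0 0 0 0 0;0 0 0.5 0 0 0;0 0 1 0 0 0;0 0 1 0 0 0;0 0 1 0 0 0;-0.28 -0.93 0.4 0 0 -0.1;-0.28 -0.93 0.4 0 0 -0.1;-0.28 -0.93 0.4 0 0 -0.1;-0.28 -0.93 0.4 0 0 -0.1;-0.28 -0.93 0.4 0 0 -0.1;-0.28 -0.93 0.4 0 0 -0.1;-0.28 -0.93 0.4 0 0 -0.1;0 0 0 0 0 0;0 0 0 0 0 0"
  grip: 50

```text
time_s: 35.25
tcp_pos: [0.5405, -0.2185, 0.2223]
ee_rot: [[-0.994, 0.112, 0.001], [0.112, 0.994, -0.003], [-0.001, -0.003, -1.0]]
wrist_force: [1.2, -0.8, -0.3]
gripper_width: 0.575
gripper_force: 0.0
```

Run:
```python
from w import *
s=r.sense();print(s['time_s'],s['tcp_pos'],np.round(s['ee_rot'],3).tolist())
p,d,i=snap('wrist');cv2.imwrite('pics/w7.png',p);P,rays,c=cam_pts(d,i);H=P[...,2]
print(i['R'][0]);b=masks(p)['blue']&(H>.015)&(H<.035)
v,u=np.where(b);print(len(u),u.min(),u.max(),v.min(),v.max())
rect('blue',P,rays,c,(0,0,512,230),b,.022)
rect('top',P,rays,c,(u.min()-6,max(0,v.min()-8),u.max()+7,v.max()+7),(H>.018)&(H<.03),.022)
p,d,i=snap('top');P,rays,c=cam_pts(d,i);H=P[...,2]
rect('nest2',P,rays,c,(225,175,262,215),(H>.033)&(H<.043)&masks(p)['al'],.038)
```

```text
35.25 [ 0.54051663 -0.21854649  0.22225265] [[-0.994, 0.112, 0.001], [0.112, 0.994, -0.003], [-0.001, -0.003, -1.0]]
[ 0.11189837  0.99371651 -0.00250126]
1020 236 265 50 94
blue 1181 c [ 437.  -213.9] size [30.1 43.5] ang 82.6 zmed 22.5 zlohi [21.2 23.8] px 236 265 50 94
top 1428 c [ 437.2 -214. ] size [31.9 46. ] ang 81.1 zmed 22.5 zlohi [21.2 23.8] px 235 266 49 96
nest2 none
```

>>> play_rows:
  commands: "-0.86 0.04 -0.5 0 0 -0.06;-0.86 0.04 -0.5 0 0 -0.06;-0.86 0.04 -0.5 0 0 -0.06;-0.86 0.03 -0.5 0 0 -0.05;0 0 -1 0 0 0;0 0 -1 0 0 0;0 0 -1 0 0 0;0 0 -1 0 0 0;0 0 -0.7 0 0 0;0 0 -0.3 0 0 0;0 0 -0.1 0 0 0;0 0 0 0 0 0;0 0 0 0 0 0"
  grip: 50

```text
time_s: 36.65
tcp_pos: [0.4385, -0.2137, 0.0099]
ee_rot: [[-0.99, 0.144, 0.002], [0.144, 0.99, -0.004], [-0.003, -0.003, -1.0]]
wrist_force: [0.5, 0.4, -0.0]
gripper_width: 0.576
gripper_force: 0.0
```

>>> play_rows:
  commands: "0 0 0 0 0 0;0 0 0 0 0 0;0 0 0 0 0 0;0 0 0 0 0 0;0 0 0 0 0 0;0 0 0 0 0 0"
  grip: 0

```text
time_s: 37.25
tcp_pos: [0.4378, -0.2138, 0.0094]
ee_rot: [[-0.99, 0.144, 0.0], [0.144, 0.99, -0.004], [-0.001, -0.004, -1.0]]
wrist_force: [-0.2, 0.6, 5.5]
gripper_width: 0.367
gripper_force: 30.0
```

Run:
```python
from w import *
p,d,i=snap('top');P,rays,c=cam_pts(d,i);H=P[...,2];np.savez('top3.npz',p=p,d=d)
rect('nest2',P,rays,c,(222,170,265,220),(H>.033)&(H<.0435),.038)
rect('rim',P,rays,c,(222,170,265,220),(H>.05)&(H<.06),.056)
Q=P[190:210,238:250].reshape(-1,3);print(np.percentile(Q[:,2],[5,25,50,75,95]).round(4))
cv2.imwrite('pics/t3.png',cv2.resize(p[160:225,215:275],None,fx=9,fy=9,interpolation=2))
```

```text
nest2 280 c [589.2 -18.1] size [72.  76.3] ang 0.7 zmed 39.4 zlohi [35.1 55.4] px 228 254 191 215
rim 271 c [635.1 -21.8] size [33.  79.3] ang 0.8 zmed 55.9 zlohi [49.2 59.7] px 229 256 181 192
[0.0127 0.0368 0.0387 0.0418 0.0563]
```

View pics/t3.png

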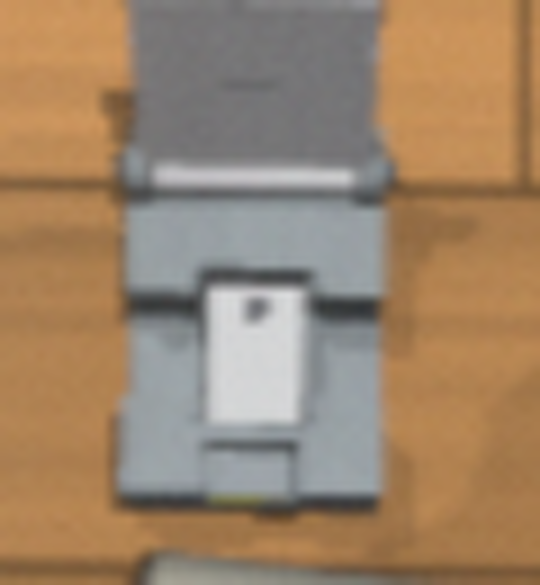

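Both plates sit flat in the nest (top ≈0.0385). Carry the blank over.

>>> play_rows:
  commands: "0 0 0.5 0 0 0;0 0 0.9 0 0 0;0 0 1 0 0 0;0 0 0.93 0 0 0;0.771 0.911 0 0 0 0.133;0.771 0.911 0 0 0 0.133;0.771 0.911 0 0 0 0.133;0.771 0.911 0 0 0 0.133;0.771 0.911 0 0 0 0.133;0.771 0.911 0 0 0 0.133;0.771 0.911 0 0 0 0.133;0 0 0 0 0 0;0 0 0 0 0 0;0 0 0 0 0 0"

```text
time_s: 38.7
tcp_pos: [0.5981, -0.0229, 0.1079]
ee_rot: [[-1.0, 0.006, -0.002], [0.006, 1.0, -0.004], [0.002, -0.004, -1.0]]
wrist_force: [-1.0, -0.2, -2.5]
gripper_width: 0.368
gripper_force: 30.0
```

>>> play_rows:
  commands: "0.03 0.01 -0.6 0 0 0;0 0 -0.6 0 0 0;0 0 -0.4 0 0 0;0 0 -0.3 0 0 0;0 0 -0.22 0 0 0;0 0 0 0 0 0;0 0 0 0 0 0"

```text
time_s: 39.4
tcp_pos: [0.6008, -0.0221, 0.0457]
ee_rot: [[-1.0, 0.005, 0.001], [0.005, 1.0, -0.003], [-0.001, -0.003, -1.0]]
wrist_force: [-0.3, 0.1, -2.6]
gripper_width: 0.361
gripper_force: 30.0
```

>>> play_rows:
  commands: "0 0 -0.04 0 0 0;0 0 -0.02 0 0 0;0 0 0 0 0 0"

```text
time_s: 39.7
tcp_pos: [0.6005, -0.022, 0.0437]
ee_rot: [[-1.0, 0.005, 0.001], [0.005, 1.0, -0.003], [-0.001, -0.003, -1.0]]
wrist_force: [-0.2, 0.6, -1.7]
gripper_width: 0.362
gripper_force: 30.0
```

>>> play_rows:
  commands: "0 0 0 0 0 0;0 0 0 0 0 0;0 0 0 0 0 0;0 0 0 0 0 0;0 0 0.4 0 0 0;0 0 1 0 0 0;0 0 1 0 0 0;0 0 1 0 0 0;0 0 1 0 0 0;0 0 1 0 0 0;0.5 0 1 0 0 0;0.5 0 0.8 0 0 0;0.5 0 0 0 0 0;0.5 0 0 0 0 0;0 0 0 0 0 0;0 0 0 0 0 0"
  grip: 50

```text
time_s: 41.3
tcp_pos: [0.66, -0.0221, 0.2596]
ee_rot: [[-1.0, 0.005, -0.0], [0.005, 1.0, -0.003], [0.0, -0.003, -1.0]]
wrist_force: [0.3, -0.1, 0.7]
gripper_width: 0.575
gripper_force: 0.0
```

Run:
```python
from w import *
s=r.sense();print(s['time_s'],s['tcp_pos'])
p,d,i=snap('wrist');cv2.imwrite('pics/w8.png',p);P,rays,c=cam_pts(d,i);H=P[...,2]
b=masks(p)['blue']&(H>.03)&(H<.08)
rect('blue',P,rays,c,(180,40,330,230),b,.056)
v,u=np.where(b);A=np.c_[P[v,u,:2]-P[v,u,:2].mean(0),np.ones(len(u))];k=np.linalg.lstsq(A,P[v,u,2],rcond=None)[0];print('tilt',k[:2],'z',k[2])
m=(H>.053)&(H<.0585);m&=~b;rect('rim',P,rays,c,(190,40,320,150),m,.056)
L=P[(P[...,0]>.64)&(P[...,0]<.70)&(abs(P[...,1]+.022)<.03)&(H>.08)&(H<.18)];a=np.polyfit(L[:,2],L[:,0],1);print('lean',np.arctan(a[0]),'at z.16',np.polyval(a,.16),L[:,2].max())
```

```text
41.3 [ 0.65998887 -0.02214504  0.25962988]
blue 1062 c [599.6 -22.4] size [29.2 43.6] ang 89.7 zmed 56.5 zlohi [55.4 57.9] px 243 270 94 135
tilt [0.00050211 0.00695133] z 0.056505638132979624
rim 3576 c [594.2 -22.4] size [84.  85.3] ang 89.7 zmed 56.3 zlohi [54.1 57.7] px 217 296 68 149
lean 0.31546547066963093 at z.16 0.6843603471864836 0.1642931274644071
```

Blank flush (z≈0.0565 vs rim 0.0563), centred within 1 mm, level. Now go behind the leaf with shut fingers.

>>> play_rows:
  commands: "1 0 0 0 0 0;1 0 0 0 0 0;0.33 0 0 0 0 0;0 0 -1 0 0 0;0 0 -1 0 0 0;0 0 -1 0 0 0;0 0 -0.6 0 0 0;0 0 0 0 0 0;0 0 0 0 0 0"
  grip: 0

```text
time_s: 42.25
tcp_pos: [0.7303, -0.0222, 0.1524]
ee_rot: [[-1.0, 0.005, 0.001], [0.005, 1.0, -0.004], [-0.001, -0.004, -1.0]]
wrist_force: [-0.4, -0.3, 1.0]
gripper_width: 0.005
gripper_force: 0.0
```

>>> play_rows:
  commands: "-0.53 0 -0.03 0 0 0;-0.53 0 -0.03 0 0 0;-0.43 0 0.08 0 0 0;-0.43 0 0.08 0 0 0;-0.39 0 -0.055 0 0 0;-0.39 0 -0.055 0 0 0;-0.39 0 -0.055 0 0 0;-0.28 0 -0.145 0 0 0;-0.28 0 -0.145 0 0 0;-0.28 0 -0.145 0 0 0;-0.22 0 -0.22 0 0 0;-0.22 0 -0.22 0 0 0;-0.22 0 -0.22 0 0 0;0 0 0 0 0 0"

```text
time_s: 43.65
tcp_pos: [0.5906, -0.0222, 0.1149]
ee_rot: [[-1.0, 0.006, -0.004], [0.006, 1.0, -0.004], [0.004, -0.004, -1.0]]
wrist_force: [0.1, -0.4, 0.2]
gripper_width: 0.003
gripper_force: 0.0
```

Run:
```python
from h import *
p,d,i=snap('side');cv2.imwrite('pics/s4.png',cv2.resize(p[130:270,170:370],(800,560),interpolation=cv2.INTER_CUBIC))
```

```text
(no output)
```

View pics/s4.png

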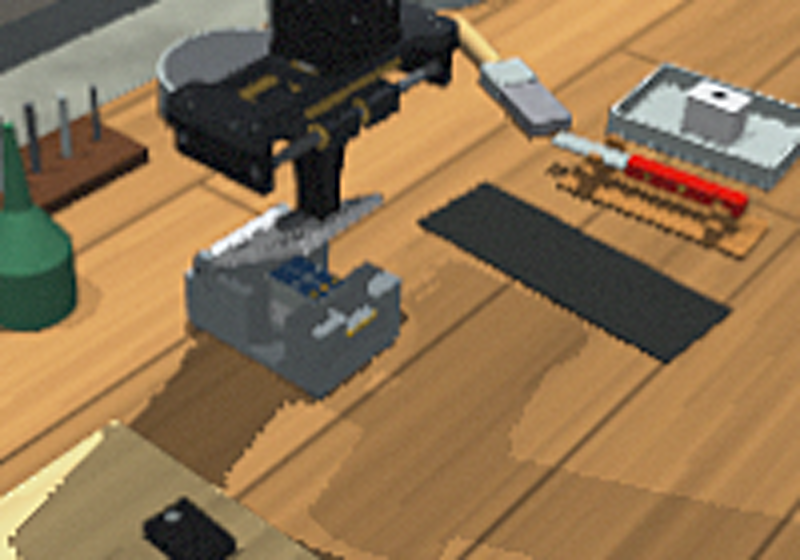

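Leaf follows down (~0.6 rad); bar on rest, part in tray. Finish closing.

>>> play_rows:
  commands: "-0.155 0 -0.28 0 0 0;-0.155 0 -0.28 0 0 0;-0.155 0 -0.28 0 0 0;-0.08 0 -0.37 0 0 0;-0.05 0 -0.3 0 0 0;0 0 -0.1 0 0 0;0 0 0 0 0 0"

```text
time_s: 44.4
tcp_pos: [0.5742, -0.0222, 0.0674]
ee_rot: [[-1.0, 0.005, -0.002], [0.005, 1.0, -0.004], [0.002, -0.004, -1.0]]
wrist_force: [-0.3, 0.1, 0.2]
gripper_width: 0.005
gripper_force: 0.0
```

>>> play_rows:
  commands: "0 0 -0.06 0 0 0;0 0 -0.06 0 0 0;0 0 -0.06 0 0 0;0 0 0 0 0 0;0 0 0 0 0 0"

```text
time_s: 44.9
tcp_pos: [0.5751, -0.022, 0.0644]
ee_rot: [[-1.0, 0.005, 0.001], [0.005, 1.0, -0.004], [-0.001, -0.004, -1.0]]
wrist_force: [-2.7, 0.4, 7.6]
gripper_width: 0.007
gripper_force: 3.4
```

>>> play_rows:
  commands: "0 0 -0.04 0 0 0;0 0 -0.03 0 0 0;0 0 0 0 0 0;0 0 0 0 0 0"

```text
time_s: 45.3
tcp_pos: [0.5751, -0.0221, 0.0644]
ee_rot: [[-1.0, 0.004, 0.002], [0.004, 1.0, -0.004], [-0.002, -0.004, -1.0]]
wrist_force: [-6.8, 1.4, 17.6]
gripper_width: 0.006
gripper_force: 8.6
```

Firmly home. Back off and check.

>>> play_rows:
  commands: "0 0 0.5 0 0 0;0 0 1 0 0 0;0 0 1 0 0 0;0 0 1 0 0 0;0 0 1 0 0 0;0 0 1 0 0 0;0 0 1 0 0 0;1 0 0 0 0 0;1 0 0 0 0 0;1 0 0 0 0 0;0 0 0 0 0 0;0 0 0 0 0 0"

```text
time_s: 46.5
tcp_pos: [0.6647, -0.0221, 0.2548]
ee_rot: [[-1.0, 0.006, -0.001], [0.006, 1.0, -0.003], [0.001, -0.003, -1.0]]
wrist_force: [-0.9, -0.8, -0.4]
gripper_width: 0.006
gripper_force: 0.0
```

Run:
```python
from w import *
p,d,i=snap('wrist');P,rays,c=cam_pts(d,i);H=P[...,2]
L=P[(abs(P[...,0]-.60)<.045)&(abs(P[...,1]+.022)<.034)&(H>.045)&(H<.12)]
a=np.linalg.lstsq(np.c_[L[:,:2]-[.6,-.022],np.ones(len(L))],L[:,2],rcond=None)[0];print(len(L),'leaf slope',a[:2],'z',a[2],np.median(L[:,2]))
p,d,i=snap('top');P,rays,c=cam_pts(d,i);m=masks(p)
rect('bar',P,rays,c,(335,195,362,262),m['red'],.036)
rect('fin',P,rays,c,(360,190,420,265),(P[...,2]>.028)&(P[...,2]<.05),.0385)
```

```text
5724 leaf slope [ 1.65594496e-03 -9.46066684e-05] z 0.0649266143592806 0.06440454663196327
bar 195 c [ 482.3 -334. ] size [96.8 17.5] ang 4.2 zmed 34.7 zlohi [30.9 37.9] px 344 352 224 257
fin 194 c [ 524.  -461.6] size [44.6 36.8] ang 0.5 zmed 37.9 zlohi [29.7 41. ] px 384 397 219 234
```

Leaf flat at 64 mm, bar on its rest, part in the tray: hand in.

```bash
python3 -c "
from station import r
print(r.finish_job())"
```

```text
the job is handed in; nothing more can be done
None
```

The changeover is done and handed in at about 47 s of the 208 s; no verdict came back. The 18 mm blue blank sits flush and level on two 9 mm plates, the leaf is pressed home with about 17 N, the bar is on its rest, the finished part is in the tray, and I never touched the oil can.

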